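# Sort out three mixed-up vessels on a lab bench

### The arm

A 6-joint arm with a two-finger parallel gripper is mounted at the origin on the work surface. World frame = base frame: x ahead of the robot, y to its left, z up, the work surface at z = 0. Lengths are in m, angles in rad, forces in N, time in s.
With the tool pointing down it reaches from about 0.375 to 0.925 m from the base axis. Payload 5.7 kg.
Tool frame: the origin (TCP) lies at the centre of the arm's flange, where the gripper is bolted on; the fingertips stand 173 mm ahead of it and the grasp point (between the pads) lies 155 mm ahead of it; z points along the fingers, y is the line along which they close (so a half turn about z gives the same grasp; the last joint's range is limited). The gripper opens to 85 mm and grips with 20 to 120 N. Pads are 22 mm wide; open, the fingers measure 114 mm over their backs; the gripper's body (76 mm by 85 mm) begins 54 mm behind the grasp point. The pads swing forward as they close: fully open they stand 13 mm farther back than shut.
Start: joints at [1.182, 0.359, 1.51, -0, 1.272, -0.115], TCP at [0.162, 0.578, 0.405] pointing down, gripper open.
Joint ranges: [-2.97, 2.97], [-1.01, 2.36], [0.21, 2.38], [-0.96, 4.11], [0.2, 2.71], [-2.98, 2.98]. Speed limits (rad/s): [2.39, 2.39, 3.14, 3.14, 3.14, 3.14].

### API

Orientations are given as a unit quaternion [x, y, z, w].
In Python, from bench import read_state, get_image, get_calibration, sign_off gives the robot as it stands.
- The arm moves only by the shell command python3 -m handwheel 'ROWS'. ROWS is a JSON list of rows, 1 to 5 of them, each an object with the fields d (a list: dx, dy, dz in m), rot (a list: a rotation vector rx, ry, rz in rad), jaw (the finger opening in m); a field left out counts as zero (the opening has to be given); each row is the pose to reach, as a shift and turn from the pose commanded when the command began, along the tool's axes at that moment; what a row does not reach only later rows make up. A row lasts 1/12 s, in which the tool goes at most 0.0417 m and 0.125 rad, less where a joint would pass 70% of its speed; a pose out of reach is approached as far as the arm can. The fingers move at their own pace and stop on an object; the grip force is fixed at half the most. Time passes only in rows, so rows that do not move let the fingers close. It prints the time, the measured TCP pose, the force, the opening and the grip force at its end. Input that does not fit is refused with a message, and nothing moves.
- read_state(): the state, without advancing time (a new reading comes with each control period).
- get_image(name): name is "scene" or "top"; returns (picture, depth): 480x640x3 uint8, red, green, blue; 480x640 float32, m along the optical axis (not along the pixel's ray), 0 where there is no reading.
- get_calibration(name): a dict with "camera_matrix" (3x3 intrinsics, pixels), "R" (3x3) and "t" (3): a world point X has camera coordinates R X + t. Camera axes: x right, y down, z forward; pixel columns grow to the right and rows downward; lengths in m; the calibration is good to about 2 mm. A picture is of the moment at which its call begins. get_calibration takes no time and is no camera call.
- sign_off(): hands the job in; it is judged then, once.
The state is a dict: "time_s": time; "joint_positions": joint angles; "qd": joint speeds; "effort": joint torques, N m; "position": TCP position; "ee_rot": TCP orientation; "wrist_force": force on the tool from outside, world axes, zero at the start; "wrist_torque": the same for the moment, N m; "finger_gap": finger opening in m; "finger_force": force on a finger pad.
Only numpy, scipy, OpenCV 4.12 (cv2) and the standard library are available. Lean on these libraries where they do the work, as an engineer would, in place of code of your own. Each camera call takes 0.05 s, during which the arm holds its last target. There are 200 camera calls.

### The job

The three vessels on the bench each stand in the wrong place: put the open beaker on the magnetic stirrer, the squat jar on the balance pan and the tall bottle in the round drip dish, each upright, in the middle of its place and let go. The empty cork mat is free for parking one on the way. Keep the vessels upright all the time, set things down gently on the delicate balance, and do not disturb the tube rack, the tip box or the wash bottle.

Things in the scene. Friction and masses are not known exactly. Their poses are not given: they have to be found in the camera images.
- beaker: open straight-sided white plastic beaker, 56 mm outer diameter, 70 mm high, wall 3 mm, about 0.1 kg. Origin: centre of its underside; z up. Starts on the balance pan, within 12 mm of its middle. Grip it across the outside.
- jar: squat closed amber jar with white label and a wide flat black cap, 60 mm diameter, 55 mm high (the top 15 mm is the cap, 58 mm diameter), about 0.16 kg. Origin: centre of its underside; z up. Starts in the drip dish, within 12 mm of its middle.
- bottle: tall closed amber bottle with white label and narrow black cap, 118 mm high; the straight body is 52 mm in diameter up to 88 mm, then a shoulder and a 30 mm cap from 100 to 118 mm; about 0.22 kg. Origin: centre of its underside; z up. Starts on the stirrer plate, within 12 mm of its middle.
- balance: laboratory balance: flat white housing 170 x 130 x 30 mm with a dark display at its front end (-x side), and a round steel pan, 110 mm diameter, flat top 42 mm above the bench. Origin: under the middle of the pan, at bench height; z up; the housing runs from -105 to +65 mm in its x. The pan does not move. Fixed; stands at any of four spots.
- stirrer: magnetic stirrer: grey housing 160 x 130 x 50 mm with two black knobs on top at its front end (-x side), and a square white plate, 120 x 120 mm, flat top 58 mm above the bench. Origin: under the middle of the plate, at bench height; z up; the housing runs from -95 to +65 mm in its x; the knobs' tops are 61 mm above the bench. Fixed; stands at any of four spots.
- dish: round shallow metal drip dish lying directly on the bench, 120 mm outer diameter, 112 mm inside, rim 12 mm high, flat inner floor 5 mm above the bench. Origin: under its middle, at bench height; z up. Fixed; stands at any of four spots.
- mat: empty square cork mat, 130 x 130 mm, 6 mm thick, the free parking spot. Origin: under its middle, at bench height (top at 6 mm); z up. Fixed; stands at any of four spots.
- tube_rack: bystander: loose white tube rack with eight capped tubes, 60 x 130 mm (x, y), 82 mm high, beyond the standing places. Origin: centre of its underside. Leave it alone.
- tip_box: bystander: loose grey box of yellow pipette tips, 80 x 115 mm (x, y), 53 mm high, between the robot and the standing places. Origin: centre of its underside. Leave it alone.
- wash_bottle: bystander: loose white wash bottle, 58 mm diameter, blue cap, thin spout reaching 50 mm out to its own +y, 161 mm high in all. Origin: centre of its underside. Leave it alone. Other equipment, fixed, stands at least 0.2 m from the middle of every standing place and is under 0.28 m high.

How it is judged:
At the end, for the whole second after the job is handed in: The beaker stands on the stirrer plate, the jar on the balance pan and the bottle on the floor of the drip dish: each origin within 15 mm horizontally of its place's middle and within 5 mm of the surface's height, tilted less than 0.12 rad, slower than 20 mm/s, and not touched by the fingers (horizontal distance between beaker and stirrer below 0.015 m and z of beaker in the frame of stirrer between 0.053 and 0.063 m and angle between each of beaker, jar, bottle's own z axis and vertical below 0.12 rad and linear speed of each of beaker, jar, bottle below 0.02 m/s and contact force between each of beaker, jar, bottle and the fingers below 0.1 N and horizontal distance between jar and balance below 0.015 m and z of jar in the frame of balance between 0.037 and 0.047 m and horizontal distance between bottle and dish below 0.015 m and z of bottle in the frame of dish between 0 and 0.01 m).
It fails at once if the tube rack is shifted by more than 20 mm or tipped (distance of tube_rack from where it was at the start of the episode above 0.02 m or angle between tube_rack's own z axis and vertical above 0.35 rad).
It fails at once if the tip box is shifted by more than 20 mm or tipped (distance of tip_box from where it was at the start of the episode above 0.02 m or angle between tip_box's own z axis and vertical above 0.35 rad).
It fails at once if the wash bottle is shifted by more than 20 mm or tipped (distance of wash_bottle from where it was at the start of the episode above 0.02 m or angle between wash_bottle's own z axis and vertical above 0.35 rad).
It fails at once if one of the three vessels is tipped by more than 0.6 rad (35 degrees) (angle between any of beaker, jar, bottle's own z axis and vertical above 0.6 rad).
It fails at once if the balance is pressed or knocked with more than 40 N (contact force between balance and anything else above 40 N).
It also fails if it takes over 120 s, if anything falls off the work surface, if the arm or the gripper's body presses on something with over 40 N, if the wrist force passes 120 N, or if a joint passes its speed limit or range.

## Working session

There is one attempt and no reset: what is moved stays moved. The work goes in short steps, Python scripts to look and compute and a shell command to move; the robot and the scene stay as the last step left them, time stands still between calls to the robot, and variables do not carry over. Pictures are saved under pics/ and viewed, at most 14 in all, crops included, and the job is handed in when it is done.

```bash
mkdir -p pics; ls; python3 - <<'E'
from bench import *
import cv2,numpy as np
for n in("top","scene"):
    p,d=get_image(n);np.savez(f"/tmp/{n}.npz",p=p,d=d);cv2.imwrite(f"pics/{n}0.png",p[:,:,::-1])
    c=get_calibration(n);print(n,c)
print(read_state())
E
```

```text
pics
top {'camera_matrix': array([[520.57482919,   0.        , 307.1215738 ],
       [  0.        , 520.57482919, 234.22271786],
       [  0.        ,   0.        ,   1.        ]]), 'R': array([[ 0.01165772, -0.99984087, -0.01350334],
       [-0.99636139, -0.01047482, -0.08458284],
       [ 0.08442794,  0.01444025, -0.99632495]]), 't': array([-0.00644261,  0.543351  ,  1.08464336])}
scene {'camera_matrix': array([[476.31318307,   0.        , 314.97419355],
       [  0.        , 476.31318307, 243.44067711],
       [  0.        ,   0.        ,   1.        ]]), 'R': array([[ 0.74425269,  0.66787553, -0.00549689],
       [ 0.4469209 , -0.50411239, -0.73900772],
       [-0.49633622,  0.5475518 , -0.67367453]]), 't': array([-0.39213376, -0.19456523,  1.4299585 ])}
{'time_s': 0.1, 'joint_positions': array([ 1.18190130e+00,  3.59446585e-01,  1.51135311e+00,  8.39404620e-06,
        1.27249902e+00, -1.15040677e-01]), 'qd': array([-9.03705401e-05, -2.38316726e-03, -1.77105701e-03,  3.64517000e-04,
       -3.80668577e-05, -1.65954540e-04]), 'effort': array([ 3.69822201e-04, -5.28660250e+01, -2.79353553e+01, -2.88397155e-05,
        4.96822555e-03,  1.09958694e-05]), 'position': array([0.16211039, 0.57733781, 0.40391829]), 'ee_rot': array([ 1.36500876e-01,  9.90639583e-01, -8.25096054e-04, -2.16553404e-04]), 'wrist_force': array([-0.53459538,  0.2517803 , -0.6231536 ]), 'wrist_torque': array([-0.01327878,  0.0281661 , -0.00910562]), 'finger_force': 0.0, 'finger_gap': 0.08517642565018778}
```

View pics/top0.png

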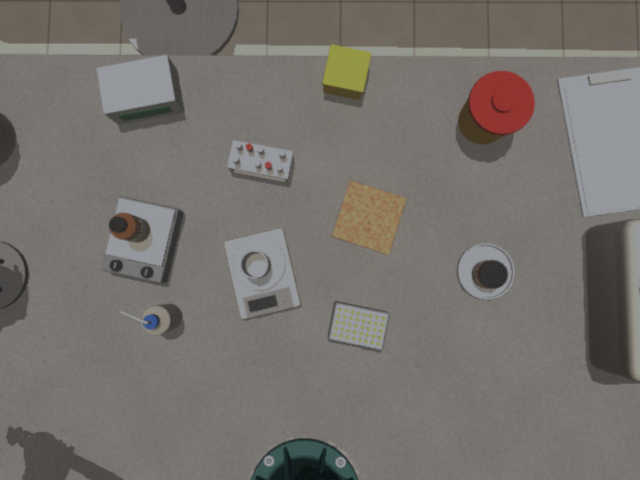

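View pics/scene0.png

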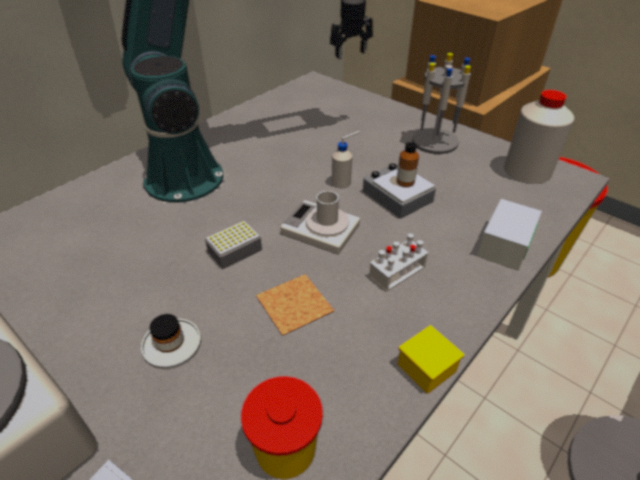

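Top view: stirrer with bottle (125,225), balance with beaker (257,265), mat (370,217), dish with jar (490,274). Bystanders: tip box (358,326), rack (261,161), wash bottle (155,320). The scene view agrees.

```bash
cat > h.py <<'E'
import numpy as np,cv2
from bench import *
def ray(n,uv,z):
    c=get_calibration(n);K,R,t=c["camera_matrix"],c["R"],c["t"]
    d=R.T@np.linalg.inv(K)@np.array([*uv,1.]);o=-R.T@t
    return o+d*(z-o[2])/d[2]
def cloud(n,d):
    c=get_calibration(n);K,R,t=c["camera_matrix"],c["R"],c["t"]
    v,u=np.mgrid[:480,:640];P=np.stack([(u-K[0,2])/K[0,0]*d,(v-K[1,2])/K[1,1]*d,d],-1)
    return (P-t)@R
def blob(W,d,x0,y0,x1,y1,lo,hi):
    "biggest contour of pixels with height lo..hi in the pixel box"
    m=((W[...,2]>lo)&(W[...,2]<hi)&(d>0)).astype(np.uint8);b=np.zeros_like(m);b[y0:y1,x0:x1]=1
    cs,_=cv2.findContours(m*b,cv2.RETR_EXTERNAL,cv2.CHAIN_APPROX_NONE)
    return max(cs,key=cv2.contourArea)
def circ(c,z,n="top"):
    (u,v),r=cv2.minEnclosingCircle(c);p=ray(n,(u,v),z);q=ray(n,(u+r,v),z)
    return np.round(p,4),"diam",round(2*np.linalg.norm(p-q),4)
def rect(c,z,n="top"):
    Q=np.array([ray(n,p,z)[:2] for p in cv2.convexHull(c)[:,0]],np.float32)
    r=cv2.minAreaRect(Q*1000);return np.round(r,1) if 0 else r
E
python3 - <<'E'
from h import *
f=np.load("/tmp/top.npz");p,d=f["p"],f["d"];W=cloud("top",d)
b=lambda *a:blob(W,d,*a)
print("bench z",np.median(W[330:400,230:320,2]))
print("bottle cap",circ(b(95,190,160,260,.165,.19),.176))
print("beaker rim",circ(b(225,235,295,300,.100,.125),.112))
print("jar cap",circ(b(455,240,520,305,.05,.07),.060))
print("wash",circ(b(110,290,185,350,.1,.18),.15))
print("rack",rect(b(215,130,305,190,.03,.1),.08)); print("tip",rect(b(320,295,395,355,.03,.07),.053))
print("stir top>45mm",rect(b(90,180,195,295,.044,.2),.054))
# colour masks
hsv=cv2.cvtColor(p,cv2.COLOR_RGB2HSV)
def cm(m,x0,y0,x1,y1):
    z=np.zeros(m.shape,np.uint8);z[y0:y1,x0:x1]=m[y0:y1,x0:x1]
    cs,_=cv2.findContours(z,cv2.RETR_EXTERNAL,cv2.CHAIN_APPROX_NONE);return max(cs,key=cv2.contourArea)
print("mat",rect(cm((hsv[...,1]>90)&(hsv[...,2]>120),325,175,415,260),.006))
print("plate",rect(cm((hsv[...,1]<40)&(hsv[...,2]>165),95,190,190,265),.058))
print("plate h",rect(b(95,190,190,265,.054,.063),.058))
print("balance house",rect(b(215,220,310,330,.018,.2),.03))
print("pan h",circ(b(215,220,310,330,.036,.2),.042))
print("dish",circ(b(450,235,525,308,.004,.2),.012),circ(cm((hsv[...,2]>165),450,235,525,308),.012))
v=p.copy()
cv2.drawContours(v,[b(215,220,310,330,.036,.2),b(95,190,190,265,.054,.063),b(450,235,525,308,.004,.2),b(225,235,295,300,.100,.125),b(455,240,520,305,.05,.07),b(95,190,160,260,.165,.19)],-1,(255,0,0),1)
cv2.imwrite("pics/c.png",cv2.resize(v[180:330,90:530,::-1],(800,273)))
E
```

```text
bench z -0.0004323701384191625
bottle cap (array([0.5447, 0.3475, 0.176 ]), 'diam', np.float64(0.0326))
beaker rim (array([0.4759, 0.1009, 0.112 ]), 'diam', np.float64(0.0561))
jar cap (array([ 0.4622, -0.3798,  0.06  ]), 'diam', np.float64(0.0607))
wash (array([0.3744, 0.3012, 0.15  ]), 'diam', np.float64(0.0908))
rack ((690.1073608398438, 96.52941131591797), (127.0831069946289, 61.438621520996094), 79.48359680175781)
tip ((354.7306823730469, -107.94298553466797), (114.03531646728516, 79.45704650878906), 79.07278442382812)
stir top>45mm ((527.57470703125, 348.9646301269531), (137.56500244140625, 158.38243103027344), 78.30853271484375)
mat ((584.0205688476562, -133.2140655517578), (127.48970031738281, 127.96771240234375), 72.49567413330078)Traceback (most recent call last):
  File "<stdin>", line 17, in <module>
  File "<stdin>", line 15, in cm
ValueError: max() iterable argument is empty
```

```bash
python3 - <<'E'
from h import *
f=np.load("/tmp/top.npz");p,d=f["p"],f["d"];W=cloud("top",d)
b=lambda *a:blob(W,d,*a)
hsv=cv2.cvtColor(p,cv2.COLOR_RGB2HSV)
print("V plate,pan,dish,bench",hsv[245,155],hsv[245,262],hsv[250,486],hsv[400,250])
P=b(95,190,190,295,.0535,.2);H=b(215,220,310,330,.018,.2);N=b(215,220,310,330,.036,.2);D=b(450,235,525,308,.004,.2)
print("plate",rect(P,.058));print("house",rect(H,.03));print("pan",circ(N,.042));print("dish",circ(D,.012))
v=p.copy();cv2.drawContours(v,[P,N,D,H],-1,(255,0,0),1)
cv2.imwrite("pics/c.png",cv2.resize(v[180:330,90:530,::-1],(800,273)))
E
```

```text
V plate,pan,dish,bench [103  12 155] [105  10 155] [115  10 156] [ 23  17 120]
plate ((542.5036010742188, 347.4692687988281), (131.1430206298828, 119.77903747558594), 78.31331634521484)
house ((459.72247314453125, 93.556396484375), (169.1248321533203, 129.69618225097656), 14.052675247192383)
pan (array([0.4788, 0.0989, 0.042 ]), 'diam', np.float64(0.1098))
dish (array([ 0.4695, -0.3808,  0.012 ]), 'diam', np.float64(0.1221))
```

View pics/c.png

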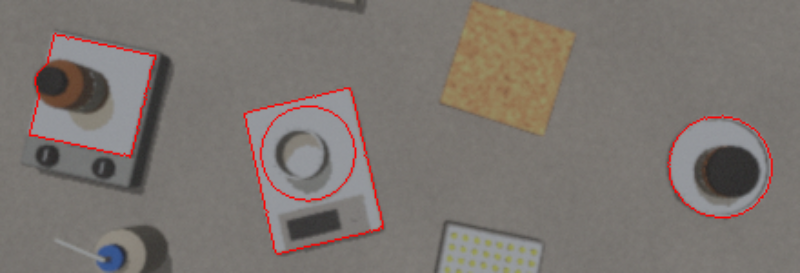

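Everything agrees with the sizes given. In world coordinates, after correcting the plate for the bottle's overlap:

| Thing | x, y (m) |
|---|---|
| Stirrer | (.5415, .342) |
| Pan | (.479, .099) |
| Dish | (.4695, -.381) |
| Mat | (.584, -.133) |
| Bottle | (.545, .347) |
| Beaker | (.476, .101) |
| Jar | (.462, -.380) |

Order: jar to mat, bottle to dish, beaker to stirrer, jar to balance. First I line the tool's y up with world y.

```bash
python3 -m handwheel '[{"d": [-0.17, -0.11, 0], "rot": [0, 0, -0.274], "jaw": 0.085}, {"d": [-0.17, -0.11, 0], "rot": [0, 0, -0.274], "jaw": 0.085}, {"d": [-0.17, -0.11, 0], "rot": [0, 0, -0.274], "jaw": 0.085}, {"d": [-0.17, -0.11, 0], "rot": [0, 0, -0.274], "jaw": 0.085}, {"d": [-0.17, -0.11, 0], "rot": [0, 0, -0.274], "jaw": 0.085}]'; python3 -c "
from bench import *;s=read_state();print(s['position'],s['ee_rot'])"
```

```text
time_s: 0.52
position: [0.2969, 0.424, 0.4043]
ee_rot: [-0.0, 1.0, -0.0, -0.0]
wrist_force: [1.0, 1.2, -0.2]
finger_gap: 0.085
finger_force: 0.0
[0.29685976 0.42398743 0.40433475] [-4.86923996e-04  9.99999771e-01 -4.29068463e-04 -1.90575002e-04]
```

```bash
python3 -m handwheel '[{"d": [-0.165, -0.1, 0], "jaw": 0.085}, {"d": [-0.165, -0.1, 0], "jaw": 0.085}, {"d": [-0.165, -0.1, 0], "jaw": 0.085}, {"d": [-0.165, -0.1, 0], "jaw": 0.085}, {"d": [-0.165, -0.1, 0], "jaw": 0.085}]'
python3 -m handwheel '[{"d": [0, -0.2, 0], "jaw": 0.085}, {"d": [0, -0.2, 0], "jaw": 0.085}, {"d": [0, -0.2, 0], "jaw": 0.085}, {"d": [0, -0.2, 0], "jaw": 0.085}, {"d": [0, -0.2, 0], "jaw": 0.085}]' | grep pos
python3 -m handwheel '[{"d": [0, -0.2, 0], "jaw": 0.085}, {"d": [0, -0.2, 0], "jaw": 0.085}, {"d": [0, -0.2, 0], "jaw": 0.085}, {"d": [0, -0.2, 0], "jaw": 0.085}, {"d": [0, -0.2, 0], "jaw": 0.085}]' | grep pos
python3 -m handwheel '[{"d": [0, -0.2, 0], "jaw": 0.085}, {"d": [0, -0.2, 0], "jaw": 0.085}, {"d": [0, -0.2, 0], "jaw": 0.085}, {"d": [0, -0.2, 0], "jaw": 0.085}, {"d": [0, -0.2, 0], "jaw": 0.085}]' | grep pos
python3 -m handwheel '[{"d": [0, -0.1, 0], "jaw": 0.085}, {"d": [0, -0.1, 0], "jaw": 0.085}, {"d": [0, -0.1, 0], "jaw": 0.085}, {"d": [0, -0.1, 0], "jaw": 0.085}, {"d": [0, -0.1, 0], "jaw": 0.085}]'
```

```text
time_s: 0.93
position: [0.4641, 0.3235, 0.4045]
ee_rot: [0.001, 1.0, -0.0, 0.001]
wrist_force: [1.0, 0.9, -0.3]
finger_gap: 0.0852
finger_force: 0.0
position: [0.4605, 0.1233, 0.4043]
position: [0.4607, -0.0768, 0.4046]
position: [0.4608, -0.2772, 0.4045]
time_s: 2.6
position: [0.4609, -0.3746, 0.404]
ee_rot: [0.001, 1.0, 0.001, -0.0]
wrist_force: [-0.7, -0.2, 0.3]
finger_gap: 0.0847
finger_force: 0.0
```

```bash
python3 -m handwheel '[{"d": [-0.001, -0.005, 0.15], "jaw": 0.085}, {"d": [-0.001, -0.005, 0.15], "jaw": 0.085}, {"d": [-0.001, -0.005, 0.15], "jaw": 0.085}, {"d": [-0.001, -0.005, 0.15], "jaw": 0.085}, {"d": [-0.001, -0.005, 0.15], "jaw": 0.085}]'|grep pos
python3 -m handwheel '[{"d": [0, 0, 0.04], "jaw": 0.085}, {"d": [0, 0, 0.061], "jaw": 0.085}, {"d": [0, 0, 0.061], "jaw": 0.085}, {"d": [0, 0, 0.061], "jaw": 0.085}]'
python3 -m handwheel '[{"jaw": 0.04}, {"jaw": 0.04}, {"jaw": 0.04}, {"jaw": 0.04}, {"jaw": 0.04}]'
python3 -m handwheel '[{"jaw": 0.04}, {"jaw": 0.04}, {"jaw": 0.04}, {"jaw": 0.04}, {"jaw": 0.04}]'
```

```text
position: [0.4603, -0.3751, 0.2494]
time_s: 3.35
position: [0.4626, -0.3782, 0.1946]
ee_rot: [-0.001, 1.0, 0.0, -0.0]
wrist_force: [-0.1, -1.1, 0.5]
finger_gap: 0.0851
finger_force: 0.0
time_s: 3.77
position: [0.4632, -0.3798, 0.1967]
ee_rot: [-0.0, 1.0, -0.002, 0.002]
wrist_force: [-0.3, 1.0, 9.1]
finger_gap: 0.058
finger_force: 62.9
time_s: 4.18
position: [0.4632, -0.3798, 0.1967]
ee_rot: [-0.0, 1.0, -0.001, 0.002]
wrist_force: [-0.4, 3.2, 9.6]
finger_gap: 0.0583
finger_force: 62.9
```

```bash
python3 -m handwheel '[{"d": [0, 0, -0.03], "jaw": 0.04}, {"d": [0, 0, -0.07], "jaw": 0.04}, {"d": [0, 0, -0.08], "jaw": 0.04}, {"d": [0, 0, -0.08], "jaw": 0.04}]'
python3 -m handwheel '[{"d": [-0.02, 0.03, 0], "jaw": 0.04}, {"d": [-0.035, 0.06, 0], "jaw": 0.04}, {"d": [-0.05, 0.095, 0], "jaw": 0.04}, {"d": [-0.07, 0.13, 0], "jaw": 0.04}, {"d": [-0.08, 0.16, 0], "jaw": 0.04}]'|grep -e pos -e gap
python3 -m handwheel '[{"d": [-0.02, 0.03, 0], "jaw": 0.04}, {"d": [-0.03, 0.06, 0], "jaw": 0.04}, {"d": [-0.04, 0.08, 0], "jaw": 0.04}, {"d": [-0.041, 0.087, 0], "jaw": 0.04}, {"d": [-0.041, 0.087, 0], "jaw": 0.04}]'
python3 -m handwheel '[{"d": [0, 0, 0.02], "jaw": 0.04}, {"d": [0, 0, 0.04], "jaw": 0.04}, {"d": [0, 0, 0.06], "jaw": 0.04}, {"d": [0, 0, 0.07], "jaw": 0.04}, {"d": [0, 0, 0.07], "jaw": 0.04}]'
```

```text
time_s: 4.52
position: [0.4638, -0.3806, 0.2788]
ee_rot: [-0.0, 1.0, -0.003, 0.003]
wrist_force: [-0.4, -1.0, -1.7]
finger_gap: 0.0582
finger_force: 65.8
position: [0.5432, -0.2171, 0.273]
finger_gap: 0.0579
time_s: 5.35
position: [0.583, -0.1302, 0.2728]
ee_rot: [-0.002, 1.0, 0.0, -0.001]
wrist_force: [0.4, -0.4, -1.4]
finger_gap: 0.0579
finger_force: 65.7
time_s: 5.77
position: [0.5814, -0.1329, 0.2011]
ee_rot: [0.0, 1.0, 0.001, -0.003]
wrist_force: [-0.2, 0.5, -1.4]
finger_gap: 0.058
finger_force: 65.7
```

```bash
python3 -m handwheel '[{"d": [0, 0, 0.002], "jaw": 0.04}, {"d": [0, 0, 0.003], "jaw": 0.04}, {"d": [0, 0, 0.003], "jaw": 0.04}]'
python3 -m handwheel '[{"d": [0, 0, 0.001], "jaw": 0.04}, {"d": [0, 0, 0.002], "jaw": 0.04}, {"d": [0, 0, 0.002], "jaw": 0.04}]'
```

```text
time_s: 6.02
position: [0.5836, -0.1327, 0.2016]
ee_rot: [0.0, 1.0, -0.0, 0.001]
wrist_force: [0.4, 0.0, -1.6]
finger_gap: 0.058
finger_force: 65.7
time_s: 6.27
position: [0.5834, -0.1322, 0.1991]
ee_rot: [-0.0, 1.0, -0.0, 0.0]
wrist_force: [0.3, -1.2, -1.7]
finger_gap: 0.0581
finger_force: 65.7
```

```bash
for i in 1; do python3 -m handwheel '[{"d": [0, 0, 0.001], "jaw": 0.04}, {"d": [0, 0, 0.0015], "jaw": 0.04}, {"d": [0, 0, 0.0015], "jaw": 0.04}]'|grep -e pos -e wrist; done
python3 -m handwheel '[{"d": [0, 0, 0.001], "jaw": 0.04}, {"d": [0, 0, 0.0015], "jaw": 0.04}, {"d": [0, 0, 0.0015], "jaw": 0.04}]'|grep -e pos -e wrist
python3 -m handwheel '[{"d": [0, 0, 0.001], "jaw": 0.04}, {"d": [0, 0, 0.001], "jaw": 0.04}]'|grep -e pos -e wrist
```

```text
position: [0.5834, -0.1322, 0.1979]
wrist_force: [-1.0, 0.3, 4.1]
position: [0.5834, -0.1321, 0.1978]
wrist_force: [-5.3, 1.6, 17.5]
position: [0.5833, -0.1321, 0.1977]
wrist_force: [-7.3, 3.0, 26.4]
```

```bash
python3 -m handwheel '[{"d": [0, 0, -0.003], "jaw": 0.085}, {"d": [0, 0, -0.003], "jaw": 0.085}, {"d": [0, 0, -0.003], "jaw": 0.085}, {"d": [0, 0, -0.003], "jaw": 0.085}, {"d": [0, 0, -0.003], "jaw": 0.085}]'
python3 -m handwheel '[{"d": [0, 0, -0.03], "jaw": 0.085}, {"d": [0, 0, -0.06], "jaw": 0.085}, {"d": [0, 0, -0.1], "jaw": 0.085}, {"d": [0, 0, -0.14], "jaw": 0.085}, {"d": [0, 0, -0.18], "jaw": 0.085}]'|grep -e pos -e gap
python3 -m handwheel '[{"d": [0.015, 0.16, 0], "jaw": 0.085}, {"d": [0.015, 0.16, -0.02], "jaw": 0.085}, {"d": [0.015, 0.16, -0.02], "jaw": 0.085}, {"d": [0.015, 0.16, -0.02], "jaw": 0.085}, {"d": [0.015, 0.16, -0.02], "jaw": 0.085}]'|grep -e pos
python3 -m handwheel '[{"d": [0.012, 0.16, 0], "jaw": 0.085}, {"d": [0.012, 0.16, 0], "jaw": 0.085}, {"d": [0.012, 0.16, 0], "jaw": 0.085}, {"d": [0.012, 0.16, 0], "jaw": 0.085}, {"d": [0.012, 0.16, 0], "jaw": 0.085}]'|grep -e pos
python3 -m handwheel '[{"d": [0.011, 0.16, 0], "jaw": 0.085}, {"d": [0.011, 0.16, 0], "jaw": 0.085}, {"d": [0.011, 0.16, 0], "jaw": 0.085}, {"d": [0.011, 0.16, 0], "jaw": 0.085}, {"d": [0.011, 0.16, 0], "jaw": 0.085}]'
python3 - <<'E'
from h import *
for n in("top","scene"):
    p,d=get_image(n);np.savez(f"/tmp/{n}.npz",p=p,d=d);cv2.imwrite(f"pics/{n}1.png",p[:,:,::-1])
d=np.load("/tmp/top.npz")["d"];W=cloud("top",d);print("jar",circ(blob(W,d,325,175,415,260,.05,.075),.061))
E
```

```text
time_s: 7.35
position: [0.5832, -0.1322, 0.1973]
ee_rot: [-0.0, 1.0, 0.0, -0.0]
wrist_force: [0.0, -0.1, -0.1]
finger_gap: 0.0848
finger_force: 0.0
position: [0.5829, -0.132, 0.3789]
finger_gap: 0.0848
position: [0.5674, 0.0333, 0.3986]
position: [0.5555, 0.193, 0.3972]
time_s: 9.02
position: [0.5447, 0.3529, 0.3971]
ee_rot: [-0.002, 1.0, 0.002, 0.0]
wrist_force: [-0.2, -0.1, -0.2]
finger_gap: 0.0853
finger_force: 0.0
jar (array([ 0.582 , -0.1321,  0.061 ]), 'diam', np.float64(0.0582))
```

View pics/scene1.png

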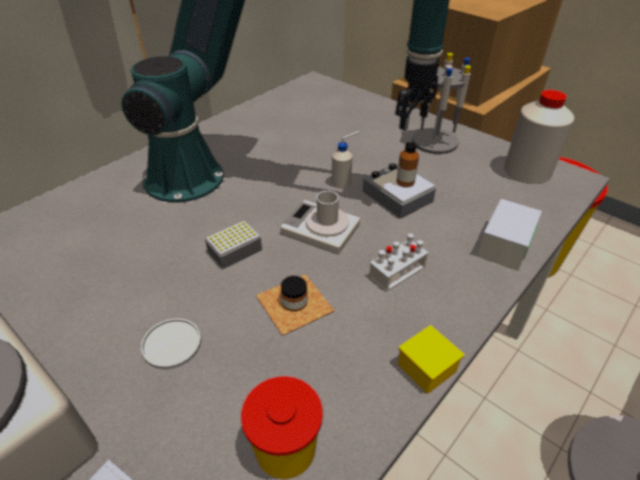

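Jar stands upright on the mat at (293,292) in the scene view, and the gripper hangs over the bottle. Lowering.

```bash
python3 -m handwheel '[{"d": [0, 0, 0.03], "jaw": 0.085}, {"d": [0, 0, 0.03], "jaw": 0.085}, {"d": [0, 0, 0.03], "jaw": 0.085}]'
python3 - <<'E'
from h import *
d=np.load("/tmp/top.npz")["d"];W=cloud("top",d);print("dish",circ(blob(W,d,450,235,525,308,.004,.2),.012))
E
```

```text
time_s: 9.37
position: [0.5448, 0.3458, 0.366]
ee_rot: [0.001, 1.0, -0.001, -0.002]
wrist_force: [0.2, -0.2, 0.1]
finger_gap: 0.085
finger_force: 0.0
dish (array([ 0.4689, -0.3805,  0.012 ]), 'diam', np.float64(0.1257))
```

```bash
python3 -m handwheel '[{"d": [0, 0.001, 0.03], "jaw": 0.085}, {"d": [0, 0.001, 0.06], "jaw": 0.085}, {"d": [0, 0.001, 0.081], "jaw": 0.085}, {"d": [0, 0.001, 0.081], "jaw": 0.085}, {"d": [0, 0.001, 0.081], "jaw": 0.085}]'
python3 -m handwheel '[{"jaw": 0.03}, {"jaw": 0.03}, {"jaw": 0.03}, {"jaw": 0.03}, {"jaw": 0.03}]'|grep gap
python3 -m handwheel '[{"jaw": 0.03}, {"jaw": 0.03}, {"jaw": 0.03}, {"jaw": 0.03}, {"jaw": 0.03}]'
```

```text
time_s: 9.78
position: [0.5454, 0.3478, 0.2868]
ee_rot: [0.0, 1.0, -0.001, -0.001]
wrist_force: [1.0, 0.6, 0.2]
finger_gap: 0.0848
finger_force: 0.0
finger_gap: 0.0502
time_s: 10.62
position: [0.546, 0.3493, 0.2892]
ee_rot: [-0.0, 1.0, 0.001, 0.002]
wrist_force: [-1.5, -0.5, 5.9]
finger_gap: 0.0506
finger_force: 61.7
```

```bash
python3 -m handwheel '[{"d": [0, 0, -0.015], "jaw": 0.03}, {"d": [0, 0, -0.04], "jaw": 0.03}, {"d": [0, 0, -0.07], "jaw": 0.03}, {"d": [0, 0, -0.1], "jaw": 0.03}, {"d": [0, 0, -0.11], "jaw": 0.03}]'
python3 -m handwheel '[{"d": [0.004, -0.02, 0], "jaw": 0.03}, {"d": [0.008, -0.05, 0], "jaw": 0.03}, {"d": [0.012, -0.09, 0], "jaw": 0.03}, {"d": [0.016, -0.13, 0], "jaw": 0.03}, {"d": [0.02, -0.17, 0], "jaw": 0.03}]'|grep -e pos -e gap
python3 -m handwheel '[{"d": [0.004, -0.04, 0], "jaw": 0.03}, {"d": [0.008, -0.08, 0], "jaw": 0.03}, {"d": [0.012, -0.12, 0], "jaw": 0.03}, {"d": [0.016, -0.16, 0], "jaw": 0.03}, {"d": [0.02, -0.2, 0], "jaw": 0.03}]'|grep -e pos -e gap
python3 -m handwheel '[{"d": [0.004, -0.04, 0], "jaw": 0.03}, {"d": [0.008, -0.08, 0], "jaw": 0.03}, {"d": [0.012, -0.12, 0], "jaw": 0.03}, {"d": [0.016, -0.16, 0], "jaw": 0.03}, {"d": [0.02, -0.2, 0], "jaw": 0.03}]'|grep -e pos -e gap
python3 -m handwheel '[{"d": [0.004, -0.04, 0], "jaw": 0.03}, {"d": [0.008, -0.08, 0], "jaw": 0.03}, {"d": [0.012, -0.12, 0], "jaw": 0.03}, {"d": [0.016, -0.145, 0], "jaw": 0.03}, {"d": [0.016, -0.159, 0], "jaw": 0.03}]'|grep -e pos -e gap
python3 -m handwheel '[{"d": [0, 0, 0.02], "jaw": 0.03}, {"d": [0, 0, 0.05], "jaw": 0.03}, {"d": [0, 0, 0.08], "jaw": 0.03}, {"d": [0, 0, 0.1], "jaw": 0.03}, {"d": [0, 0, 0.1], "jaw": 0.03}]'
```

```text
time_s: 11.03
position: [0.5462, 0.3494, 0.4022]
ee_rot: [-0.0, 1.0, 0.002, 0.004]
wrist_force: [1.5, 0.8, -2.0]
finger_gap: 0.0506
finger_force: 63.3
position: [0.5243, 0.1775, 0.3962]
finger_gap: 0.0501
position: [0.5043, -0.0228, 0.3964]
finger_gap: 0.0503
position: [0.4844, -0.2229, 0.3964]
finger_gap: 0.0502
position: [0.4682, -0.3836, 0.3962]
finger_gap: 0.0503
time_s: 13.12
position: [0.4677, -0.3778, 0.2919]
ee_rot: [-0.0, 1.0, 0.004, -0.003]
wrist_force: [-0.6, 0.8, -2.1]
finger_gap: 0.0501
finger_force: 63.3
```

```bash
python3 -m handwheel '[{"d": [-0.001, 0, 0.025], "jaw": 0.03}, {"d": [-0.001, 0, 0.045], "jaw": 0.03}, {"d": [-0.001, 0, 0.054], "jaw": 0.03}, {"d": [-0.001, 0, 0.054], "jaw": 0.03}, {"d": [-0.001, 0, 0.054], "jaw": 0.03}]'
python3 -m handwheel '[{"d": [0, 0, 0.001], "jaw": 0.03}, {"d": [0, 0, 0.002], "jaw": 0.03}, {"d": [0, 0, 0.002], "jaw": 0.03}]'|grep -e pos -e wrist
```

```text
time_s: 13.53
position: [0.4706, -0.3801, 0.2434]
ee_rot: [-0.0, 1.0, -0.0, 0.0]
wrist_force: [0.6, -0.6, -2.3]
finger_gap: 0.0506
finger_force: 63.4
position: [0.4707, -0.3805, 0.2418]
wrist_force: [0.4, -0.0, -3.1]
```

```bash
python3 -m handwheel '[{"d": [0.001, 0, 0.002], "jaw": 0.03}, {"d": [0.001, 0, 0.004], "jaw": 0.03}, {"d": [0.001, 0, 0.004], "jaw": 0.03}]'|grep -e pos -e wrist
python3 -m handwheel '[{"d": [0, 0, 0.001], "jaw": 0.03}, {"d": [0, 0, 0.001], "jaw": 0.03}]'|grep -e pos -e wrist
python3 -m handwheel '[{"d": [0, 0, 0.001], "jaw": 0.03}, {"d": [0, 0, 0.001], "jaw": 0.03}]'|grep -e pos -e wrist
```

```text
position: [0.4691, -0.3801, 0.2365]
wrist_force: [-0.3, -0.1, -3.2]
position: [0.4693, -0.3801, 0.2363]
wrist_force: [-1.2, 1.2, 3.6]
position: [0.4693, -0.3801, 0.2362]
wrist_force: [-3.5, 3.2, 11.8]
```

```bash
python3 -m handwheel '[{"d": [0, 0, -0.001], "jaw": 0.085}, {"d": [0, 0, -0.001], "jaw": 0.085}, {"d": [0, 0, -0.001], "jaw": 0.085}, {"d": [0, 0, -0.001], "jaw": 0.085}, {"d": [0, 0, -0.001], "jaw": 0.085}]'
python3 -m handwheel '[{"d": [0, 0, -0.03], "jaw": 0.085}, {"d": [0, 0, -0.06], "jaw": 0.085}, {"d": [0, 0, -0.1], "jaw": 0.085}, {"d": [0, 0, -0.14], "jaw": 0.085}, {"d": [0, 0, -0.16], "jaw": 0.085}]'|grep -e pos -e gap
python3 -m handwheel '[{"d": [-0.002, 0.16, 0], "jaw": 0.085}, {"d": [-0.002, 0.16, 0], "jaw": 0.085}, {"d": [-0.002, 0.16, 0], "jaw": 0.085}, {"d": [-0.002, 0.16, 0], "jaw": 0.085}, {"d": [-0.002, 0.16, 0], "jaw": 0.085}]'|grep -e pos
python3 -m handwheel '[{"d": [-0.003, 0.16, 0], "jaw": 0.085}, {"d": [-0.003, 0.16, 0], "jaw": 0.085}, {"d": [-0.003, 0.16, 0], "jaw": 0.085}, {"d": [-0.003, 0.16, 0], "jaw": 0.085}, {"d": [-0.003, 0.16, 0], "jaw": 0.085}]'|grep -e pos
python3 -m handwheel '[{"d": [-0.002, 0.161, 0], "jaw": 0.085}, {"d": [-0.002, 0.161, 0], "jaw": 0.085}, {"d": [-0.002, 0.161, 0], "jaw": 0.085}, {"d": [-0.002, 0.161, 0], "jaw": 0.085}, {"d": [-0.002, 0.161, 0], "jaw": 0.085}]'|grep -e pos
python3 -m handwheel '[{"d": [0, 0, 0.04], "jaw": 0.085}, {"d": [0, 0, 0.08], "jaw": 0.085}, {"d": [0, 0, 0.1], "jaw": 0.085}, {"d": [0, 0, 0.1], "jaw": 0.085}, {"d": [0, 0, 0.1], "jaw": 0.085}]'
python3 - <<'E'
from h import *
for n in("top","scene"):
    p,d=get_image(n);np.savez(f"/tmp/{n}.npz",p=p,d=d);cv2.imwrite(f"pics/{n}2.png",p[:,:,::-1])
d=np.load("/tmp/top.npz")["d"];W=cloud("top",d);print("bottle",circ(blob(W,d,450,235,535,308,.1,.14),.123))
E
```

```text
time_s: 14.78
position: [0.4693, -0.3803, 0.2356]
ee_rot: [-0.0, 1.0, -0.0, -0.0]
wrist_force: [-0.4, -0.1, -0.1]
finger_gap: 0.0849
finger_force: 0.0
position: [0.4701, -0.3809, 0.4006]
finger_gap: 0.0853
position: [0.47, -0.2145, 0.3953]
position: [0.4735, -0.0555, 0.3955]
position: [0.4763, 0.1053, 0.3958]
time_s: 16.87
position: [0.4762, 0.1001, 0.295]
ee_rot: [0.0, 1.0, -0.0, -0.001]
wrist_force: [-0.2, -0.2, 1.5]
finger_gap: 0.0851
finger_force: 0.0
bottle (array([ 0.4682, -0.372 ,  0.123 ]), 'diam', np.float64(0.043))
```

View pics/scene2.png

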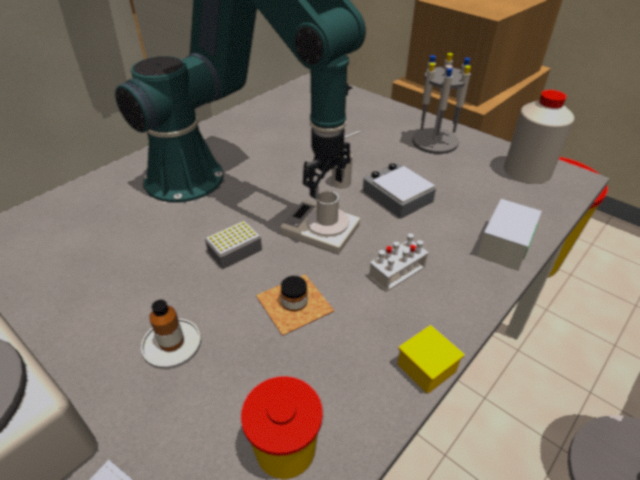

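Bottle stands upright in the dish at (165,328), and the gripper is over the beaker. Lowering onto it.

```bash
python3 -m handwheel '[{"d": [0, 0, 0.03], "jaw": 0.085}, {"d": [0, 0, 0.05], "jaw": 0.085}, {"d": [0, 0, 0.057], "jaw": 0.085}, {"d": [0, 0, 0.057], "jaw": 0.085}, {"d": [0, 0, 0.057], "jaw": 0.085}]'
python3 -m handwheel '[{"jaw": 0.03}, {"jaw": 0.03}, {"jaw": 0.03}, {"jaw": 0.03}, {"jaw": 0.03}]'|grep gap
python3 -m handwheel '[{"jaw": 0.03}, {"jaw": 0.03}, {"jaw": 0.03}, {"jaw": 0.03}, {"jaw": 0.03}]'
python3 - <<'E'
from h import *
d=np.load("/tmp/top.npz")["d"];W=cloud("top",d);print("bottle",circ(blob(W,d,450,235,535,308,.115,.13),.123))
E
```

```text
time_s: 17.38
position: [0.477, 0.1007, 0.2398]
ee_rot: [-0.0, 1.0, -0.0, 0.001]
wrist_force: [-0.6, 0.5, 0.7]
finger_gap: 0.0851
finger_force: 0.0
finger_gap: 0.0546
time_s: 18.22
position: [0.4769, 0.1009, 0.2403]
ee_rot: [-0.0, 1.0, 0.0, 0.001]
wrist_force: [-1.6, 0.1, 9.2]
finger_gap: 0.0545
finger_force: 62.3
bottle (array([ 0.4682, -0.3779,  0.123 ]), 'diam', np.float64(0.0321))
```

```bash
python3 -m handwheel '[{"d": [0, 0, -0.015], "jaw": 0.03}, {"d": [0, 0, -0.04], "jaw": 0.03}, {"d": [0, 0, -0.07], "jaw": 0.03}, {"d": [0, 0, -0.1], "jaw": 0.03}, {"d": [0, 0, -0.11], "jaw": 0.03}]'
python3 -m handwheel '[{"d": [-0.008, 0.02, 0], "jaw": 0.03}, {"d": [-0.016, 0.05, 0], "jaw": 0.03}, {"d": [-0.024, 0.085, 0], "jaw": 0.03}, {"d": [-0.032, 0.12, 0], "jaw": 0.03}, {"d": [-0.04, 0.15, 0], "jaw": 0.03}]'|grep -e pos -e gap
python3 -m handwheel '[{"d": [-0.008, 0.03, 0], "jaw": 0.03}, {"d": [-0.016, 0.06, 0], "jaw": 0.03}, {"d": [-0.024, 0.08, 0], "jaw": 0.03}, {"d": [-0.025, 0.091, 0], "jaw": 0.03}, {"d": [-0.025, 0.091, 0], "jaw": 0.03}]'|grep -e pos -e gap
python3 -m handwheel '[{"d": [0, 0, 0.02], "jaw": 0.03}, {"d": [0, 0, 0.05], "jaw": 0.03}, {"d": [0, 0, 0.08], "jaw": 0.03}, {"d": [0, 0, 0.08], "jaw": 0.03}, {"d": [0, 0, 0.08], "jaw": 0.03}]'
```

```text
time_s: 18.63
position: [0.4775, 0.101, 0.3531]
ee_rot: [-0.0, 1.0, 0.0, 0.003]
wrist_force: [1.4, 0.8, 0.1]
finger_gap: 0.0544
finger_force: 63.4
position: [0.5161, 0.2527, 0.3487]
finger_gap: 0.0545
position: [0.5411, 0.3437, 0.3482]
finger_gap: 0.0545
time_s: 19.88
position: [0.5399, 0.3401, 0.2673]
ee_rot: [0.0, 1.0, -0.001, -0.002]
wrist_force: [-0.5, 0.8, 0.3]
finger_gap: 0.0546
finger_force: 63.6
```

Touchdown is expected at TCP z about 0.2563.

```bash
python3 -m handwheel '[{"d": [0, 0, 0.004], "jaw": 0.03}, {"d": [0, 0, 0.008], "jaw": 0.03}, {"d": [0, 0, 0.008], "jaw": 0.03}, {"d": [0, 0, 0.008], "jaw": 0.03}]'|grep -e pos -e wrist
python3 -m handwheel '[{"d": [0, 0, 0.0015], "jaw": 0.03}, {"d": [0, 0, 0.0015], "jaw": 0.03}, {"d": [0, 0, 0.0015], "jaw": 0.03}]'|grep -e pos -e wrist
```

```text
position: [0.5415, 0.3418, 0.2618]
wrist_force: [-0.8, 0.1, -0.5]
position: [0.5412, 0.3419, 0.2594]
wrist_force: [0.3, 0.0, -0.4]
```

```bash
python3 -m handwheel '[{"d": [0, 0, 0.001], "jaw": 0.03}, {"d": [0, 0, 0.002], "jaw": 0.03}, {"d": [0, 0, 0.002], "jaw": 0.03}]'|grep -e pos -e wrist
python3 -m handwheel '[{"d": [0, 0, 0.001], "jaw": 0.03}, {"d": [0, 0, 0.001], "jaw": 0.03}]'|grep -e pos -e wrist
python3 -m handwheel '[{"d": [0, 0, 0.001], "jaw": 0.03}, {"d": [0, 0, 0.001], "jaw": 0.03}]'|grep -e pos -e wrist
```

```text
position: [0.5411, 0.3418, 0.2569]
wrist_force: [-0.1, -1.0, -0.1]
position: [0.5412, 0.3418, 0.2564]
wrist_force: [-1.1, -0.1, 1.5]
position: [0.5411, 0.3418, 0.2563]
wrist_force: [-3.2, -1.7, 9.0]
```

```bash
python3 -m handwheel '[{"d": [0, 0, -0.001], "jaw": 0.085}, {"d": [0, 0, -0.001], "jaw": 0.085}, {"d": [0, 0, -0.001], "jaw": 0.085}, {"d": [0, 0, -0.001], "jaw": 0.085}, {"d": [0, 0, -0.001], "jaw": 0.085}]'
python3 -m handwheel '[{"d": [0, 0, -0.03], "jaw": 0.085}, {"d": [0, 0, -0.06], "jaw": 0.085}, {"d": [0, 0, -0.1], "jaw": 0.085}, {"d": [0, 0, -0.13], "jaw": 0.085}, {"d": [0, 0, -0.13], "jaw": 0.085}]'|grep -e pos -e gap
python3 -m handwheel '[{"d": [-0.014, -0.158, 0], "jaw": 0.085}, {"d": [-0.014, -0.158, 0], "jaw": 0.085}, {"d": [-0.014, -0.158, 0], "jaw": 0.085}, {"d": [-0.014, -0.158, 0], "jaw": 0.085}, {"d": [-0.014, -0.158, 0], "jaw": 0.085}]'|grep -e pos
python3 -m handwheel '[{"d": [-0.014, -0.158, 0], "jaw": 0.085}, {"d": [-0.014, -0.158, 0], "jaw": 0.085}, {"d": [-0.014, -0.158, 0], "jaw": 0.085}, {"d": [-0.014, -0.158, 0], "jaw": 0.085}, {"d": [-0.014, -0.158, 0], "jaw": 0.085}]'|grep -e pos
python3 -m handwheel '[{"d": [-0.014, -0.158, 0], "jaw": 0.085}, {"d": [-0.014, -0.158, 0], "jaw": 0.085}, {"d": [-0.014, -0.158, 0], "jaw": 0.085}, {"d": [-0.014, -0.158, 0], "jaw": 0.085}, {"d": [-0.014, -0.158, 0], "jaw": 0.085}]'|grep -e pos
python3 -m handwheel '[{"d": [0, 0, 0.04], "jaw": 0.085}, {"d": [0, 0, 0.08], "jaw": 0.085}, {"d": [0, 0, 0.12], "jaw": 0.085}, {"d": [0, 0, 0.12], "jaw": 0.085}, {"d": [0, 0, 0.12], "jaw": 0.085}]'
python3 - <<'E'
from h import *
p,d=get_image("scene");cv2.imwrite("pics/scene3.png",p[:,:,::-1])
p,d=get_image("top");W=cloud("top",d);print("beaker",circ(blob(W,d,85,180,195,295,.115,.145),.128))
E
```

```text
time_s: 21.47
position: [0.5412, 0.3418, 0.2559]
ee_rot: [-0.0, 1.0, -0.0, -0.0]
wrist_force: [-0.8, 0.3, -0.8]
finger_gap: 0.0847
finger_force: 0.0
position: [0.5432, 0.3429, 0.3935]
finger_gap: 0.085
position: [0.5554, 0.1787, 0.3856]
position: [0.5699, 0.0209, 0.3858]
position: [0.5842, -0.1373, 0.3859]
time_s: 23.55
position: [0.5822, -0.1309, 0.2643]
ee_rot: [-0.0, 1.0, 0.001, -0.003]
wrist_force: [1.1, -0.4, 0.9]
finger_gap: 0.0849
finger_force: 0.0
beaker (array([0.5397, 0.3388, 0.128 ]), 'diam', np.float64(0.0595))
```

View pics/scene3.png

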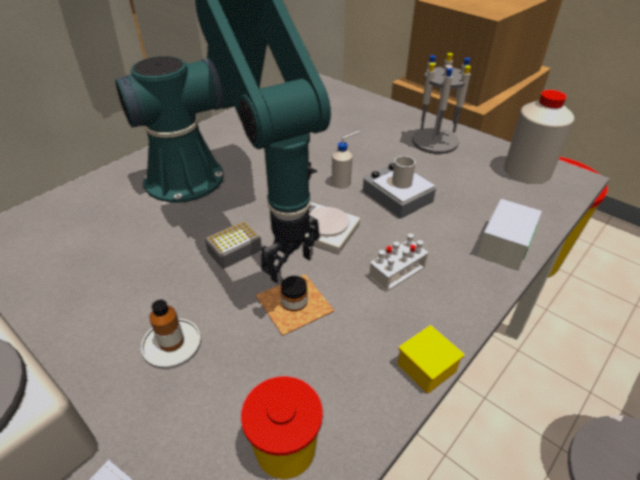

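Beaker stands upright on the stirrer at (403,170), and the gripper is over the jar. Gripping it.

```bash
python3 -m handwheel '[{"d": [0, 0, 0.03], "jaw": 0.085}, {"d": [0, 0, 0.06], "jaw": 0.085}, {"d": [0, 0, 0.069], "jaw": 0.085}, {"d": [0, 0, 0.069], "jaw": 0.085}, {"d": [0, 0, 0.069], "jaw": 0.085}]'|grep -e pos -e wrist
python3 -m handwheel '[{"jaw": 0.04}, {"jaw": 0.04}, {"jaw": 0.04}, {"jaw": 0.04}, {"jaw": 0.04}]'|grep gap
python3 -m handwheel '[{"jaw": 0.04}, {"jaw": 0.04}, {"jaw": 0.04}, {"jaw": 0.04}, {"jaw": 0.04}]'
python3 -m handwheel '[{"d": [0, 0, -0.02], "jaw": 0.04}, {"d": [0, 0, -0.05], "jaw": 0.04}, {"d": [0, 0, -0.08], "jaw": 0.04}, {"d": [0, 0, -0.1], "jaw": 0.04}, {"d": [0, 0, -0.1], "jaw": 0.04}]'
```

```text
position: [0.5842, -0.1323, 0.199]
wrist_force: [0.6, -0.8, -0.7]
finger_gap: 0.0582
time_s: 24.9
position: [0.5842, -0.1325, 0.1997]
ee_rot: [-0.0, 1.0, -0.001, 0.002]
wrist_force: [-0.8, 1.2, 8.7]
finger_gap: 0.0582
finger_force: 62.5
time_s: 25.32
position: [0.5852, -0.1328, 0.3029]
ee_rot: [-0.0, 1.0, -0.002, 0.004]
wrist_force: [0.0, -0.1, -1.1]
finger_gap: 0.058
finger_force: 65.3
```

```bash
python3 -m handwheel '[{"d": [0.01, 0.02, 0], "jaw": 0.04}, {"d": [0.025, 0.05, 0], "jaw": 0.04}, {"d": [0.04, 0.085, 0], "jaw": 0.04}, {"d": [0.055, 0.12, 0], "jaw": 0.04}, {"d": [0.065, 0.145, 0], "jaw": 0.04}]'|grep -e pos -e gap
python3 -m handwheel '[{"d": [0.015, 0.03, 0], "jaw": 0.04}, {"d": [0.028, 0.06, 0], "jaw": 0.04}, {"d": [0.037, 0.077, 0], "jaw": 0.04}, {"d": [0.04, 0.086, 0], "jaw": 0.04}, {"d": [0.04, 0.086, 0], "jaw": 0.04}]'|grep -e pos -e gap
python3 -m handwheel '[{"d": [0, 0, 0.015], "jaw": 0.04}, {"d": [0, 0, 0.035], "jaw": 0.04}, {"d": [0, 0, 0.048], "jaw": 0.04}, {"d": [0, 0, 0.048], "jaw": 0.04}, {"d": [0, 0, 0.048], "jaw": 0.04}]'
```

```text
position: [0.5158, 0.0149, 0.2967]
finger_gap: 0.0581
position: [0.4772, 0.1002, 0.297]
finger_gap: 0.0582
time_s: 26.57
position: [0.4787, 0.0978, 0.2487]
ee_rot: [0.0, 1.0, -0.0, -0.001]
wrist_force: [0.2, 0.4, -1.5]
finger_gap: 0.0576
finger_force: 65.4
```

```bash
python3 -m handwheel '[{"d": [0, 0, 0.004], "jaw": 0.04}, {"d": [0, 0, 0.007], "jaw": 0.04}, {"d": [0, 0, 0.009], "jaw": 0.04}, {"d": [0, 0, 0.009], "jaw": 0.04}, {"d": [0, 0, 0.009], "jaw": 0.04}]'|grep -e pos -e wrist
python3 -m handwheel '[{"d": [0, 0, 0.001], "jaw": 0.04}, {"d": [0, 0, 0.001], "jaw": 0.04}, {"d": [0, 0, 0.001], "jaw": 0.04}]'|grep -e pos -e wrist
```

```text
position: [0.4783, 0.0988, 0.2404]
wrist_force: [-0.4, -0.9, -2.2]
position: [0.4782, 0.0989, 0.2393]
wrist_force: [0.3, 0.6, -1.2]
```

```bash
python3 -m handwheel '[{"d": [0, 0, 0.001], "jaw": 0.04}, {"d": [0, 0, 0.002], "jaw": 0.04}, {"d": [0, 0, 0.002], "jaw": 0.04}]'|grep -e pos -e wrist
python3 -m handwheel '[{"d": [0, 0, 0.001], "jaw": 0.04}, {"d": [0, 0, 0.001], "jaw": 0.04}, {"d": [0, 0, 0.001], "jaw": 0.04}]'|grep -e pos -e wrist
python3 -m handwheel '[{"d": [0, 0, 0.0005], "jaw": 0.04}, {"d": [0, 0, 0.0005], "jaw": 0.04}]'|grep -e pos -e wrist
```

```text
position: [0.4781, 0.0988, 0.237]
wrist_force: [-0.3, 0.3, -2.5]
position: [0.4782, 0.0988, 0.2361]
wrist_force: [0.6, 0.4, -1.7]
position: [0.4782, 0.0988, 0.2358]
wrist_force: [-0.9, -1.1, 0.1]
```

Contact, at the expected height. A touch more, then release and look.

```bash
python3 -m handwheel '[{"d": [0, 0, 0.0005], "jaw": 0.04}, {"d": [0, 0, 0.0005], "jaw": 0.04}]'|grep -e pos -e wrist
python3 -m handwheel '[{"jaw": 0.085}, {"jaw": 0.085}, {"jaw": 0.085}, {"jaw": 0.085}, {"jaw": 0.085}]'
python3 -m handwheel '[{"d": [0, 0, -0.02], "jaw": 0.085}, {"d": [0, 0, -0.05], "jaw": 0.085}, {"d": [0, 0, -0.09], "jaw": 0.085}, {"d": [0, 0, -0.13], "jaw": 0.085}, {"d": [0, 0, -0.17], "jaw": 0.085}]'|grep -e pos
python3 -m handwheel '[{"d": [0, -0.15, 0], "jaw": 0.085}, {"d": [0, -0.15, 0], "jaw": 0.085}, {"d": [0, -0.15, 0], "jaw": 0.085}, {"d": [0, -0.15, 0], "jaw": 0.085}, {"d": [0, -0.15, 0], "jaw": 0.085}]'|grep -e pos
python3 - <<'E'
from h import *
p,d=get_image("scene");cv2.imwrite("pics/scene4.png",p[:,:,::-1])
p,d=get_image("top");cv2.imwrite("pics/top4.png",p[:,:,::-1]);W=cloud("top",d);b=lambda *a:blob(W,d,*a)
print("jar",circ(b(215,220,310,300,.085,.11),.097))
print("bottle",circ(b(450,235,535,308,.115,.13),.123));print("beaker",circ(b(85,180,195,295,.115,.145),.128))
print("rack",rect(b(215,130,305,190,.03,.1),.08));print("wash",circ(b(110,290,185,350,.1,.18),.15))
E
```

```text
position: [0.4782, 0.0988, 0.2357]
wrist_force: [-2.6, 1.2, 5.4]
time_s: 28.48
position: [0.4783, 0.0988, 0.2351]
ee_rot: [-0.0, 1.0, -0.0, -0.0]
wrist_force: [-0.3, -1.1, 0.3]
finger_gap: 0.0854
finger_force: 0.0
position: [0.4777, 0.0988, 0.4068]
position: [0.4785, -0.0551, 0.4055]
jar (array([0.476 , 0.0973, 0.097 ]), 'diam', np.float64(0.0582))
bottle (array([ 0.4682, -0.3781,  0.123 ]), 'diam', np.float64(0.0318))
beaker (array([0.5391, 0.3389, 0.128 ]), 'diam', np.float64(0.0591))
rack ((690.0958251953125, 96.4670181274414), (127.21002960205078, 61.438621520996094), 79.48359680175781)
wash (array([0.3757, 0.3004, 0.15  ]), 'diam', np.float64(0.0918))
```

View pics/scene4.png

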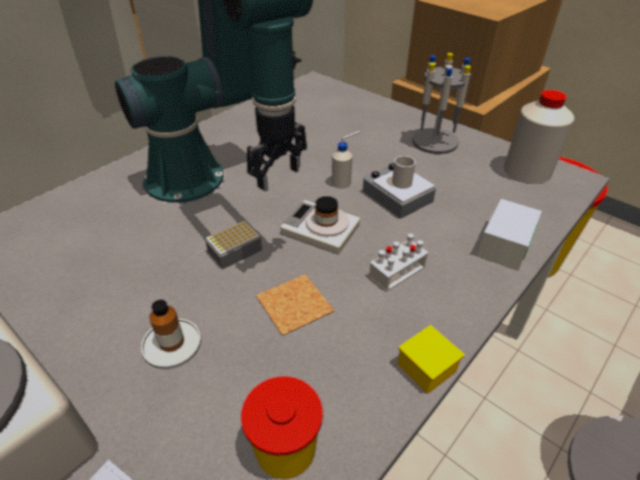

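All three stand upright within 4 mm of their middles: jar on the pan (326,212), beaker on the plate (403,170) and bottle in the dish (165,328). The bystanders have not moved.

```bash
python3 -c "
from bench import *;print(sign_off())"
```

```text
the job is handed in; nothing more can be done
None
```

The job is handed in: the beaker is on the stirrer, the jar on the balance pan and the bottle in the drip dish, each upright, released and measured within about 4 mm of its middle, with the bystanders undisturbed.

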